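Pack the ravioli stamps into their caddy

ROBOT

A 7-joint arm with a two-finger parallel gripper is mounted at the origin on the work surface. World frame = base frame: x ahead of the robot, y to its left, z up, the work surface at z = 0. Lengths are in m, angles in rad, forces in N, time in s.
With the tool pointing down it reaches from about 0.4 to 0.85 m from the base axis. Payload 10.4 kg.
Tool frame: the origin (TCP) lies at the very end of the fingers, on their centre line; the grasp point (between the pads) lies 19 mm behind it (r.pinch_z is the distance from the TCP to the grasp point, in m); z points along the fingers, x is the direction in which the jaws open and shut, and the axes are right-handed (so a half turn about z gives the same grasp; the last joint's range is limited). The gripper opens to 85 mm and grips with 20 to 120 N. Pads are 22 mm wide; open, the fingers measure 114 mm over their backs; the gripper's body (76 mm by 85 mm) begins 54 mm behind the grasp point. The pads swing forward as they close: fully open they stand 13 mm farther back than shut.
Start: joints at [-1.292, 0.332, -0.065, 1.46, 0.022, 1.35, -0.088], TCP at [0.186, 0.597, 0.231] pointing down, gripper open.
Joint ranges: [-2.6, 2.6], [-0.5, 2.12], [-1.47, 1.34], [0.16, 2.42], [-1.27, 4.41], [0.06, 2.06], [-2.6, 2.6]. Speed limits (rad/s): [2.22, 2.22, 2.79, 2.79, 3.14, 3.14, 3.14].

INTERFACE

Orientations are given as a 3x3 rotation matrix whose columns are the frame's x, y, z axes.
In Python, from rig import r gives the robot as it stands. The module is installed in compiled form; this text tells all that it offers.
- The arm moves only by the tool arm_command, never from a script. Its argument "motion" is a list of rows, each an object with "slide": the shift along the tool's x, y, z in m, a list of three; "dr": the turn, a rotation vector about the tool's x, y, z in rad, a list of three; "claw": the closure in counts, from 0 (fully open) to 255 (shut). A call has exactly 8 rows; each row is the pose to reach, as a shift and turn from the pose measured when the call began, along the tool's axes at that moment; what a row does not reach only later rows make up. A row lasts 1/12 s, in which the tool goes at most 41.7 mm and 7.16 degrees, less where a joint would pass 70% of its speed; a pose out of reach is approached as far as the arm can. A call with a gripper value outside its range is refused whole. The fingers move at their own pace and stop on an object; "grip_force" is the grip in N (left out, the last holds). Time passes only in rows, so rows that repeat a pose let the fingers close, or fill a call up. It gives the time, the measured TCP pose, the force and the opening at its end, in the units of the state.
- r.get_state(): the state, without advancing time (a new reading comes with each control period).
- r.capture(name): name is "side" or "top" or "wrist"; returns the picture (420x560x3 uint8, red, green, blue); there is no depth.
- r.calibration(name): a dict with "intrinsics" (3x3 intrinsics, pixels), "cam_to_world" (4x4, takes a point from camera to world coordinates). Camera axes: x right, y up, looking along -z (the intrinsics and any distortion apply to the point x, -y, -z); pixel columns grow to the right and rows downward; lengths in m; the calibration is good to about 2 mm. A picture is of the moment at which its call begins: read the wrist's pose just before it. calibration takes no time and is no camera call; for the wrist camera it gives the pose at the moment of the call.
- r.job_done(): hands the job in, once; it reports no verdict.
Trained networks look in the newest picture that a camera, given by its name, has taken for a name from the list of things; names that differ only in an ending like _2 or _b are one class to them, and where a whole thing is asked for, a point or a joint stands for the part that bears it (a point fixed in the world has none). Each returns a list of dicts, best first, with "confidence" (0 to 1); they miss things now and then, are a little off and sometimes report something else, mostly with a low value. They report only what shows in the picture. A call takes as long as a camera call. They do not tell look-alikes from the thing itself.
- r.look_for(camera, thing): "centre" ([x, y, z] in m, in world coordinates, good to about 4 mm: the middle of the surface that is visible of it).
The state is a dict: "clock": time; "q": joint angles; "qvel": joint speeds; "effort": joint torques, N m; "position": TCP position; "tcp_rot": TCP orientation; "ft_force": force on the tool from outside, world axes, zero at the start; "wrist_torque": the same for the moment, N m; "width": opening from 0.0 (shut) to 1.0 (fully open).
Only numpy, scipy, OpenCV 4.12 (cv2) and the standard library are available. Lean on these libraries where they do the work, as an engineer would, in place of code of your own. Each camera call takes 0.05 s, during which the arm holds its last target.

TASK

Put the ravioli stamps away: stand each of the three round stamps upright in the caddy bay that has the colour of its handle. The square stamp with the red handle has been left in one of the bays by mistake: take it out and stand it upright in the middle of the round black mat. The square stamp with the blue handle is still in use, so leave it where it is, and let go of everything at the end.

Things in the scene. Friction and masses are not known exactly. Their poses are not given: they have to be found in the camera images.
- round_red_mid (a point): round ravioli stamp with a RED handle, standing on the pastry board (board top 18 mm above the work surface). All five stamps are 66 mm tall, 0.11 to 0.23 kg: a flat bare metal foot, 16 mm high, and above it an upright round plastic handle of 30 mm diameter, straight from 26 to 60 mm above the underside, on the same axis. This foot is round, 58 mm across. The point is on the axis, half-way up, 33 mm above the underside; z points up out of the handle.
- round_blue_mid (a point): round ravioli stamp with a BLUE handle, same size and same point as the red one.
- round_green_mid (a point): round ravioli stamp with a GREEN handle, same size and same point as the red one.
- square_red_mid (a point): square ravioli stamp with a RED handle: same handle and height, but the bare metal foot is a square of about 53 mm. It stands at the start in one of the three caddy bays. The point is on the axis, 33 mm above the underside.
- square_blue_mid (a point): square ravioli stamp with a BLUE handle, like the red square one; it stands on the board among the others and must stay there.
- bay_red: RED bay of the caddy: a fixed, open square plastic insert, 86 mm outside, 80 mm inside, walls 3 mm thick and 16 mm high over its underside, floor 3 mm thick. Origin: centre of its underside, so the floor inside lies 3 mm above it. The x axis runs along the caddy's row of bays.
- bay_blue: BLUE bay of the caddy, same size and origin as the red one.
- bay_green: GREEN bay of the caddy, same size and origin as the red one.
- mat: round black rubber mat, fixed on the pastry board, 100 mm across and 4 mm thick. Origin: centre of its underside.
- caddy: low wooden caddy, fixed on the board, 290 mm long (x), 104 mm wide (y), walls 20 mm high; it holds the three bays in a row along its x axis, 90 mm apart, their undersides 8 mm above its origin (centre of its underside) and their rims 24 mm above it.
Not all that is in view belongs to the job. What is shaped like the part that bears round_blue_mid but yellow is not meant.

How it is judged:
At the end, for the whole second after the job is handed in: Each round stamp stands upright (6 deg) on the floor of its colour's bay (20 mm of the centre, 5 mm in height); the red square stamp stands upright within 20 mm of the mat's centre; the blue square stamp is within 15 mm of its start; all released, at rest (horizontal distance between round_red_mid and bay_red below 0.02 m and z of round_red_mid in the frame of bay_red between 0.031 and 0.041 m and angle between each of round_red_mid, round_blue_mid, round_green_mid, square_red_mid, square_blue_mid's own z axis and vertical below 0.105 rad and linear speed of each of round_red, round_blue, round_green, square_red, square_blue below 0.02 m/s and horizontal distance between round_blue_mid and bay_blue below 0.02 m and z of round_blue_mid in the frame of bay_blue between 0.031 and 0.041 m and horizontal distance between round_green_mid and bay_green below 0.02 m and z of round_green_mid in the frame of bay_green between 0.031 and 0.041 m and horizontal distance between square_red_mid and mat below 0.02 m and z of square_red_mid in the frame of mat between 0.032 and 0.042 m and distance of square_blue_mid from where it was at the start of the episode below 0.015 m); the robot touches nothing.
It fails at once if the blue square stamp is moved by more than 15 mm or tipped (distance of square_blue_mid from where it was at the start of the episode above 0.015 m or angle between square_blue_mid's own z axis and vertical above 0.3 rad).
It also fails if it takes over 96 s, if anything falls off the work surface, if the arm or the gripper's body presses on something with over 40 N, if the wrist force passes 120 N, or if a joint passes its speed limit or range.

## Working session

There is one attempt and no reset: what is moved stays moved. The work goes in short steps, Python scripts to look and compute and a tool call to move; the robot and the scene stay as the last step left them, time stands still between calls to the robot, and variables do not carry over. Pictures are saved under pics/ and viewed, and the job is handed in when it is done.

Besides the shell and the picture viewer there is one more tool, called after "Emit:" as name([rows], argument=value, ...), one row to a line, values as JSON. arm_command: Moves the arm, as the interface text tells. Its arguments: {"type":"object","properties":{"motion":{"type":"array"},"grip_force":{"type":"number"}},"required":["motion"]}

```bash
mkdir -p pics; cat > h.py <<'E'
from rig import r
import numpy as np, cv2
def snap(cam,name):
    im=r.capture(cam); cv2.imwrite(f'pics/{name}.png',im[:,:,::-1]); return im
def proj(cal,p):
    K=np.array(cal['intrinsics']);T=np.linalg.inv(np.array(cal['cam_to_world']))
    c=T[:3,:3]@np.array(p)+T[:3,3]; c=np.array([c[0],-c[1],-c[2]]); u=K@c; return u[:2]/u[2]
def ray(cal,uv):
    K=np.array(cal['intrinsics']);T=np.array(cal['cam_to_world'])
    d=np.linalg.inv(K)@np.array([uv[0],uv[1],1.]); d=np.array([d[0],-d[1],-d[2]]); d=T[:3,:3]@d
    return T[:3,3],d/np.linalg.norm(d)
def atz(cal,uv,z):
    o,d=ray(cal,uv); return o+d*(z-o[2])/d[2]
def tri(rays):
    A=np.zeros((3,3));b=np.zeros(3)
    for o,d in rays:
        M=np.eye(3)-np.outer(d,d);A+=M;b+=M@o
    return np.linalg.solve(A,b)
E
python3 - <<'E'
from h import *
np.set_printoptions(precision=4,suppress=True)
for c in ['top','side']:
    snap(c,c+'0'); k=r.calibration(c); print(c,k)
s=r.get_state();print(s['clock'],s['position'],s['tcp_rot'],s['width'],s['q'],r.pinch_z)
E
```

```text
top {'intrinsics': array([[477.2343,   0.    , 279.5092],
       [  0.    , 477.2343, 203.1182],
       [  0.    ,   0.    ,   1.    ]]), 'cam_to_world': array([[-0.027 ,  0.9941, -0.1053,  0.3162],
       [-0.9992, -0.0299, -0.0265, -0.046 ],
       [-0.0295,  0.1045,  0.9941,  1.1551],
       [ 0.    ,  0.    ,  0.    ,  1.    ]])}
side {'intrinsics': array([[398.6847,   0.    , 279.1241],
       [  0.    , 398.6847, 206.1273],
       [  0.    ,   0.    ,   1.    ]]), 'cam_to_world': array([[ 0.9323,  0.2415, -0.2693,  0.2157],
       [-0.3616,  0.6077, -0.707 , -0.5933],
       [-0.0071,  0.7565,  0.6539,  0.618 ],
       [ 0.    ,  0.    ,  0.    ,  1.    ]])}
0.1 [0.1857 0.5964 0.2306] [[ 0.2972  0.9548 -0.0003]
 [ 0.9548 -0.2972 -0.0012]
 [-0.0012  0.0001 -1.    ]] 1.0011673216917547 [-1.2916  0.3328 -0.0647  1.4609  0.0216  1.3499 -0.0885] 0.0187
```

View pics/top0.png

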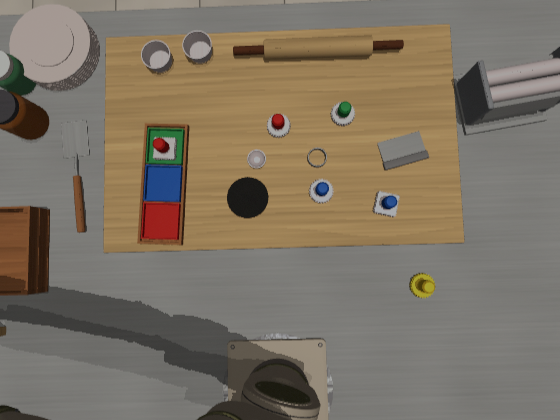

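View pics/side0.png

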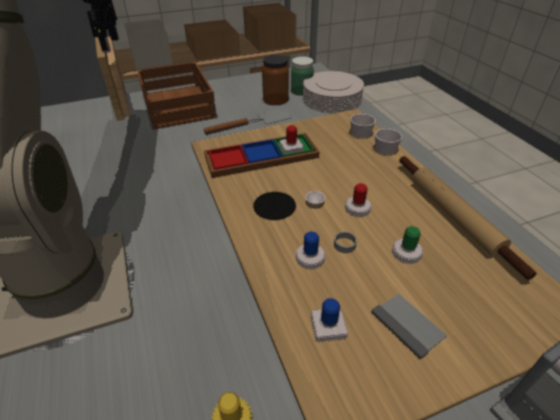

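The top view shows:
- round red at (278,122), round green at (344,110) and round blue at (321,189)
- square blue at (389,203), which must stay where it is
- square red in the green bay at (162,146)
- the mat at (248,197), and the red, blue and green bays at (161,221), (164,184) and (165,146)
- a yellow look-alike at (424,286), not meant

Next I'll measure by segmenting in both views.

```bash
cat > m.py <<'E'
from h import *
from scipy.optimize import least_squares
np.set_printoptions(precision=4,suppress=True)
def cmask(im,col):
    hsv=cv2.cvtColor(im,cv2.COLOR_RGB2HSV);H,S,V=cv2.split(hsv)
    m=(S>150)&(V>40)
    if col=='red': m&=(H<6)|(H>174)
    if col=='blue': m&=(H>105)&(H<130)
    if col=='green': m&=(H>48)&(H<85)
    return m.astype(np.uint8)
def blob(im,col,near,rad=25):
    m=cmask(im,col); w=np.zeros_like(m); cv2.circle(w,tuple(int(v) for v in near),rad,1,-1); m=m*w
    n,l,st,c=cv2.connectedComponentsWithStats(m)
    i=1+np.argmax(st[1:,4]); return (l==i),c[i],st[i]
def hullcent(cal,p,r=0.015,z0=-.007,z1=.031):
    a=np.linspace(0,2*np.pi,40)
    pts=[proj(cal,[p[0]+rr*np.cos(t),p[1]+rr*np.sin(t),p[2]+z]) for z,rr in((z0,r),(z1-.002,r),(z1+.002,r*.8)) for t in a]
    h=cv2.convexHull(np.array(pts,np.float32)); M=cv2.moments(h); return np.array([M['m10']/M['m00'],M['m01']/M['m00']]),M['m00']
def fit(obs,p0):
    f=lambda p:np.concatenate([hullcent(c,p)[0]-o for c,o in obs])
    s=least_squares(f,p0,diff_step=1e-4,x_scale=.01); return s.x,s.fun
E
python3 - <<'E'
from m import *
T=cv2.imread('pics/top0.png')[:,:,::-1].copy();S=cv2.imread('pics/side0.png')[:,:,::-1].copy()
ct,cs=r.calibration('top'),r.calibration('side')
for n,col,a,b in [('rr','red',(278,122),(360,194)),('rb','blue',(321,189),(311,243)),('rg','green',(344,110),(411,238)),('sr','red',(162,146),(291,135)),('sb','blue',(389,203),(330,312))]:
    ma,ca,sa=blob(T,col,a,14);mb,cb,sb=blob(S,col,b,20)
    p,e=fit([(ct,ca),(cs,cb)],atz(ct,a,.05)); print(n,p,'res px',e,'area',sa[4],hullcent(ct,p)[1],sb[4],hullcent(cs,p)[1])
for n,a,b in [('red',(161,221),(227,158)),('blue',(164,184),(262,151)),('green',(165,160),(285,150))]:
    out=[]
    for im,c,q,rr in ((T,ct,a,32),(S,cs,b,32)):
        m,_,_=blob(im,n,q,rr); pts=np.argwhere(m)[:,::-1].astype(np.float32)
        h=cv2.convexHull(pts); R=cv2.minAreaRect(h); 
        P=np.array([atz(c,x,.042)[:2] for x in h[:,0]],np.float32); RW=cv2.minAreaRect(P); out.append((R[0],RW))
    print(n,[o[1] for o in out],'tri',tri([ray(ct,out[0][0]),ray(cs,out[1][0])]))
out=[]
for im,c,q in ((T,ct,(248,197)),(S,cs,(274,206))):
    m=(im.max(2)<35).astype(np.uint8); n,l,st,ce=cv2.connectedComponentsWithStats(m); i=l[q[1],q[0]]
    h=cv2.convexHull(np.argwhere(l==i)[:,::-1].astype(np.float32)); e=cv2.fitEllipse(h); out.append(e[0]); print('mat',e,atz(c,e[0],.022))
print('tri',tri([ray(ct,out[0]),ray(cs,out[1])]))
for t in ['round_red_mid','round_blue_mid','round_green_mid','square_red_mid','square_blue_mid','bay_red','bay_blue','bay_green','mat','caddy']:
  print(t,[(d['centre'],round(d['confidence'],2)) for d in r.look_for('top',t)][:3])
E
```

```text
rr [ 0.6259 -0.0176  0.0501] res px [-0.0209  0.0526  0.0522 -0.0083] area 147 178.87137657834683 208 273.25986306765117
rb [ 0.4624 -0.115   0.0495] res px [-0.0262  0.0885  0.0762 -0.0113] area 130 161.17156529403292 247 342.98630676954053
rg [ 0.6497 -0.1746  0.0497] res px [-0.2019  0.4171  0.3721 -0.0624] area 131 187.76296207739506 210 357.740102349082
sr [0.5754 0.2565 0.061 ] res px [-0.0354  0.1222  0.1428 -0.0209] area 166 197.58298643142916 143 192.92979394912254
sb [ 0.427  -0.2673  0.0492] res px [-0.0257  0.082   0.0605 -0.0091] area 146 180.63017595862038 348 465.6067720432766
red [((0.4026149809360504, 0.26583191752433777), (0.09027676284313202, 0.08742353320121765), 86.51425170898438), ((0.40009695291519165, 0.26255977153778076), (0.08976287394762039, 0.08740615099668503), 86.62734985351562)] tri [0.4024 0.2667 0.0381]
blue [((0.492195188999176, 0.2602715790271759), (0.08871167153120041, 0.08651462197303772), 86.70235443115234), ((0.4908670485019684, 0.25703758001327515), (0.08148562163114548, 0.08565250784158707), 86.26177215576172)] tri [0.4927 0.2618 0.0381]
green
[... 322 characters left out ...]
897461), 75.86485290527344) [0.4529 0.0613 0.022 ]
mat ((274.0824890136719, 205.45030212402344), (25.982622146606445, 40.19966506958008), 89.0409927368164) [0.4513 0.0576 0.022 ]
tri [0.453  0.0617 0.0182]
round_red_mid [([0.6132, -0.0195, 0.0347], 0.72)]
round_blue_mid [([0.2381, -0.3401, 0.0123], 0.96), ([0.455, -0.1169, 0.0321], 0.64)]
round_green_mid [([0.6367, -0.171, 0.0333], 0.66)]
square_red_mid [([0.5666, 0.2469, 0.0421], 0.58)]
square_blue_mid [([0.4194, -0.258, 0.0296], 0.7)]
bay_red [([0.4063, 0.2682, 0.0274], 0.59)]
bay_blue [([0.4913, 0.264, 0.0264], 0.88)]
bay_green [([0.5961, 0.2569, 0.03], 0.89)]
mat [([0.4539, 0.0627, 0.0214], 0.73)]
caddy [([0.4772, 0.2448, 0.0402], 0.63)]
```

Heights agree with the text: mids on the board measure 0.050 (0.051 expected), in the bay 0.061 (0.062). The bays are 90 mm apart in a row at about −3.5°. Now a crop to confirm the first target, and the first move's numbers.

```bash
cat > go.py <<'E'
import sys
from h import *
np.set_printoptions(precision=4,suppress=True)
s=r.get_state();R=np.array(s['tcp_rot']);p=np.array(s['position'])
print('t',round(s['clock'],2),'pos',p,'w',round(s['width'],3),'F',np.array(s['ft_force']))
Rt=np.array([[0,1,0],[1,0,0],[0,0,-1.]])
print('dr',cv2.Rodrigues(R.T@Rt)[0].ravel())
for a in sys.argv[1:]:
    t=np.array([float(v) for v in a.split(',')]); print(t,'slide',R.T@(t-p))
E
python3 - <<'E'
import cv2
im=cv2.imread('pics/side0.png')[110:180,195:330]; a=cv2.resize(im,None,fx=4,fy=4,interpolation=2)
cv2.imwrite('pics/crop0.png',a)
E
python3 go.py .38,.43,.2 .575,.256,.2
```

```text
t 0.6 pos [0.1858 0.5968 0.2313] w 0.998 F [-0.1433  0.0138 -0.0909]
dr [-0.     -0.0001 -0.3018]
[0.38 0.43 0.2 ] slide [-0.1015  0.235   0.0313]
[0.575 0.256 0.2  ] slide [-0.2097  0.473   0.0313]
```

View pics/crop0.png

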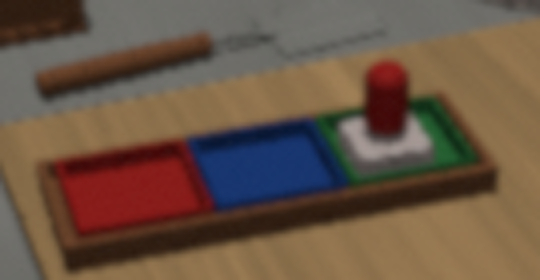

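The crop confirms it: a red handle on a square metal foot, standing in the green bay (side view about (291,140)). The other red-handled stamp, at (360,194), is round, so this is square_red.

Emit:
arm_command([
  {"slide":[-0.1015,0.235,0.031],"dr":[0,0,-0.3018],"claw":0},
  {"slide":[-0.1015,0.235,0.031],"dr":[0,0,-0.3018],"claw":0},
  {"slide":[-0.1015,0.235,0.031],"dr":[0,0,-0.3018],"claw":0},
  {"slide":[-0.1015,0.235,0.031],"dr":[0,0,-0.3018],"claw":0},
  {"slide":[-0.21,0.473,0.031],"dr":[0,0,-0.3018],"claw":0},
  {"slide":[-0.21,0.473,0.031],"dr":[0,0,-0.3018],"claw":0},
  {"slide":[-0.21,0.473,0.031],"dr":[0,0,-0.3018],"claw":0},
  {"slide":[-0.21,0.473,0.031],"dr":[0,0,-0.3018],"claw":0},
])

```text
clock: 1.27
position: [0.4357, 0.3784, 0.2065]
tcp_rot: [[-0.0, 1.0, 0.0], [1.0, 0.0, 0.001], [0.001, 0.0, -1.0]]
ft_force: [-0.2, 1.2, 1.1]
width: 1.001
```

```bash
python3 go.py .575,.256,.18
```

```text
t 1.27 pos [0.4357 0.3784 0.2065] w 1.001 F [-0.1578  1.1833  1.1236]
dr [ 0.0004 -0.0005  0.0001]
[0.575 0.256 0.18 ] slide [-0.1224  0.1393  0.0265]
```

Emit:
arm_command([
  {"slide":[-0.1224,0.1393,0.0265],"dr":[0,0,0],"claw":0},
  {"slide":[-0.1224,0.1393,0.0265],"dr":[0,0,0],"claw":0},
  {"slide":[-0.1224,0.1393,0.0265],"dr":[0,0,0],"claw":0},
  {"slide":[-0.1224,0.1393,0.0265],"dr":[0,0,0],"claw":0},
  {"slide":[-0.1224,0.1393,0.0265],"dr":[0,0,0],"claw":0},
  {"slide":[-0.1224,0.1393,0.0265],"dr":[0,0,0],"claw":0},
  {"slide":[-0.1224,0.1393,0.0265],"dr":[0,0,0],"claw":0},
  {"slide":[-0.1224,0.1393,0.0265],"dr":[0,0,0],"claw":0},
])

```text
clock: 1.93
position: [0.5746, 0.2569, 0.18]
tcp_rot: [[-0.001, 1.0, -0.0], [1.0, 0.001, 0.001], [0.001, -0.0, -1.0]]
ft_force: [1.0, 0.6, 0.7]
width: 1.003
```

```bash
python3 go.py .575,.256,.052; python3 - <<'E'
from m import *
c=r.calibration('wrist'); im=snap('wrist','w1')
for p in ([.5755,.2565,.095],[.5755,.2565,.055],[.581,.254,.042]): print(proj(c,p))
E
```

```text
t 1.93 pos [0.5746 0.2569 0.18  ] w 1.003 F [1.0492 0.606  0.7158]
dr [-0.0001 -0.0011  0.0008]
[0.575 0.256 0.052] slide [-0.001   0.0004  0.128 ]
[282.8174 219.2603]
[282.9108 204.3527]
[280.0374 206.5133]
```

View pics/w1.png

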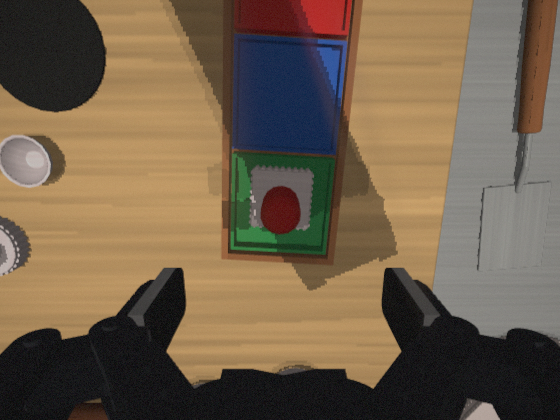

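The wrist view shows the red handle on its square foot at (281,210). My estimate predicts the top at (283,219) and the base at (283,204), so they agree. Descending.

Emit:
arm_command([
  {"slide":[-0.001,0.0005,0.04],"dr":[0,0,0],"claw":0},
  {"slide":[-0.001,0.0005,0.08],"dr":[0,0,0],"claw":0},
  {"slide":[-0.001,0.0005,0.11],"dr":[0,0,0],"claw":0},
  {"slide":[-0.001,0.0005,0.128],"dr":[0,0,0],"claw":0},
  {"slide":[-0.001,0.0005,0.128],"dr":[0,0,0],"claw":0},
  {"slide":[-0.001,0.0005,0.128],"dr":[0,0,0],"claw":0},
  {"slide":[-0.001,0.0005,0.128],"dr":[0,0,0],"claw":0},
  {"slide":[-0.001,0.0005,0.128],"dr":[0,0,0],"claw":0},
])

```text
clock: 2.65
position: [0.5758, 0.2577, 0.0544]
tcp_rot: [[-0.002, 1.0, 0.003], [1.0, 0.002, 0.003], [0.003, 0.003, -1.0]]
ft_force: [0.4, -0.3, 0.6]
width: 1.003
```

Emit:
arm_command([
  {"slide":[0,0,0],"dr":[0,0,0],"claw":255},
  {"slide":[0,0,0],"dr":[0,0,0],"claw":255},
  {"slide":[0,0,0],"dr":[0,0,0],"claw":255},
  {"slide":[0,0,0],"dr":[0,0,0],"claw":255},
  {"slide":[0,0,0],"dr":[0,0,0],"claw":255},
  {"slide":[0,0,0],"dr":[0,0,0],"claw":255},
  {"slide":[0,0,0],"dr":[0,0,0],"claw":255},
  {"slide":[0,0,0],"dr":[0,0,0],"claw":255},
], grip_force=40)

```text
clock: 3.32
position: [0.576, 0.2577, 0.0549]
tcp_rot: [[-0.002, 1.0, 0.003], [1.0, 0.002, 0.003], [0.003, 0.003, -1.0]]
ft_force: [-1.7, -1.0, 5.4]
width: 0.339
```

```bash
python3 go.py .575,.256,.18 .453,.060,.16
```

```text
t 3.32 pos [0.576  0.2577 0.0549] w 0.339 F [-1.6795 -1.0012  5.4476]
dr [ 0.0035 -0.0033  0.0024]
[0.575 0.256 0.18 ] slide [-0.0013 -0.0006 -0.1251]
[0.453 0.06  0.16 ] slide [-0.197  -0.1232 -0.1062]
```

The grip holds: opening 0.339 × 85 is about 29 mm, matching the 30 mm handle. Lifting and carrying to the mat.

Emit:
arm_command([
  {"slide":[0,0,-0.04],"dr":[0,0,0],"claw":255},
  {"slide":[0,0,-0.08],"dr":[0,0,0],"claw":255},
  {"slide":[0,0,-0.1],"dr":[0,0,0],"claw":255},
  {"slide":[-0.03,-0.02,-0.1062],"dr":[0,0,0],"claw":255},
  {"slide":[-0.062,-0.039,-0.1062],"dr":[0,0,0],"claw":255},
  {"slide":[-0.096,-0.06,-0.1062],"dr":[0,0,0],"claw":255},
  {"slide":[-0.13,-0.081,-0.1062],"dr":[0,0,0],"claw":255},
  {"slide":[-0.16,-0.1,-0.1062],"dr":[0,0,0],"claw":255},
])

```text
clock: 3.98
position: [0.4743, 0.095, 0.1595]
tcp_rot: [[-0.002, 1.0, 0.002], [1.0, 0.002, 0.003], [0.003, 0.002, -1.0]]
ft_force: [0.6, -1.3, -0.6]
width: 0.337
```

```bash
python3 go.py .453,.060,.12 .453,.060,.053;python3 - <<'E'
from m import *
snap('side','s1')
E
```

```text
t 3.98 pos [0.4743 0.095  0.1595] w 0.337 F [ 0.6316 -1.2588 -0.5763]
dr [ 0.0024 -0.003   0.0018]
[0.453 0.06  0.12 ] slide [-0.0351 -0.0215  0.0393]
[0.453 0.06  0.053] slide [-0.0353 -0.0216  0.1063]
```

View pics/s1.png

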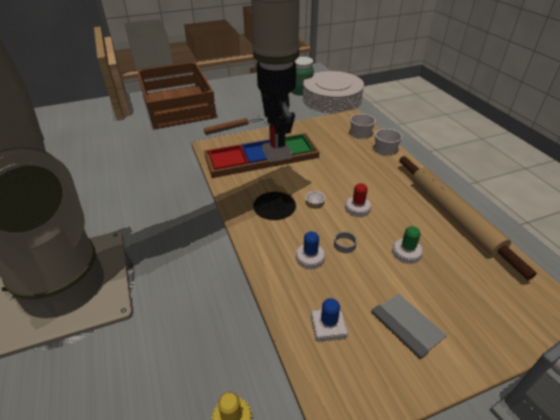

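The side view shows the square stamp hanging in the jaws at (275,148). Grasp geometry puts its underside 26 mm below the TCP, so on the mat the TCP should sit at z ≈ 0.048.

Emit:
arm_command([
  {"slide":[-0.02,-0.012,0],"dr":[0,0,0],"claw":255},
  {"slide":[-0.0353,-0.0216,0.015],"dr":[0,0,0],"claw":255},
  {"slide":[-0.0353,-0.0216,0.04],"dr":[0,0,0],"claw":255},
  {"slide":[-0.0353,-0.0216,0.065],"dr":[0,0,0],"claw":255},
  {"slide":[-0.0353,-0.0216,0.09],"dr":[0,0,0],"claw":255},
  {"slide":[-0.0353,-0.0216,0.1063],"dr":[0,0,0],"claw":255},
  {"slide":[-0.0353,-0.0216,0.1063],"dr":[0,0,0],"claw":255},
  {"slide":[-0.0353,-0.0216,0.1063],"dr":[0,0,0],"claw":255},
])

```text
clock: 4.7
position: [0.4492, 0.0534, 0.0524]
tcp_rot: [[0.004, 1.0, -0.002], [1.0, -0.004, 0.0], [-0.0, -0.002, -1.0]]
ft_force: [0.3, 0.4, -1.7]
width: 0.339
```

```bash
python3 go.py .453,.060,.048
```

```text
t 4.7 pos [0.4492 0.0534 0.0524] w 0.339 F [ 0.3156  0.3699 -1.7207]
dr [-0.0025 -0.     -0.0041]
[0.453 0.06  0.048] slide [0.0066 0.0038 0.0044]
```

Emit:
arm_command([
  {"slide":[0.0066,0.0038,0.001],"dr":[0,0,0],"claw":255},
  {"slide":[0.0066,0.0038,0.002],"dr":[0,0,0],"claw":255},
  {"slide":[0.0066,0.0038,0.003],"dr":[0,0,0],"claw":255},
  {"slide":[0.0066,0.0038,0.0044],"dr":[0,0,0],"claw":255},
  {"slide":[0.0066,0.0038,0.0044],"dr":[0,0,0],"claw":255},
  {"slide":[0.0066,0.0038,0.0044],"dr":[0,0,0],"claw":255},
  {"slide":[0.0066,0.0038,0.0044],"dr":[0,0,0],"claw":255},
  {"slide":[0.0066,0.0038,0.0044],"dr":[0,0,0],"claw":255},
])

```text
clock: 5.37
position: [0.4531, 0.0599, 0.048]
tcp_rot: [[0.004, 1.0, -0.002], [1.0, -0.004, 0.0], [0.0, -0.002, -1.0]]
ft_force: [0.9, 0.2, -1.8]
width: 0.344
```

```bash
python3 go.py .453,.060,.048
```

```text
t 5.37 pos [0.4531 0.0599 0.048 ] w 0.344 F [ 0.9326  0.2337 -1.8451]
dr [-0.0023 -0.     -0.0042]
[0.453 0.06  0.048] slide [ 0.0001 -0.0001  0.    ]
```

Fz of −1.8 N is just the stamp's weight, so there's no contact yet. I'll ease down a bit further.

Emit:
arm_command([
  {"slide":[0,0,0.0005],"dr":[0,0,0],"claw":255},
  {"slide":[0,0,0.001],"dr":[0,0,0],"claw":255},
  {"slide":[0,0,0.001],"dr":[0,0,0],"claw":255},
  {"slide":[0,0,0.0015],"dr":[0,0,0],"claw":255},
  {"slide":[0,0,0.0015],"dr":[0,0,0],"claw":255},
  {"slide":[0,0,0.002],"dr":[0,0,0],"claw":255},
  {"slide":[0,0,0.002],"dr":[0,0,0],"claw":255},
  {"slide":[0,0,0.002],"dr":[0,0,0],"claw":255},
])

```text
clock: 6.03
position: [0.4531, 0.0599, 0.0477]
tcp_rot: [[0.005, 1.0, -0.003], [1.0, -0.005, 0.001], [0.001, -0.003, -1.0]]
ft_force: [-12.0, -2.6, 26.6]
width: 0.337
```

Contact. Relax to the measured pose, then open.

Emit:
arm_command([
  {"slide":[0,0,0],"dr":[0,0,0],"claw":255},
  {"slide":[0,0,0],"dr":[0,0,0],"claw":255},
  {"slide":[0,0,0],"dr":[0,0,0],"claw":0},
  {"slide":[0,0,0],"dr":[0,0,0],"claw":0},
  {"slide":[0,0,0],"dr":[0,0,0],"claw":0},
  {"slide":[0,0,0],"dr":[0,0,0],"claw":0},
  {"slide":[0,0,0],"dr":[0,0,0],"claw":0},
  {"slide":[0,0,0],"dr":[0,0,0],"claw":0},
])

```text
clock: 6.7
position: [0.4531, 0.0599, 0.0477]
tcp_rot: [[0.005, 1.0, -0.003], [1.0, -0.005, 0.001], [0.001, -0.003, -1.0]]
ft_force: [0.2, -0.7, -1.3]
width: 1.002
```

```bash
python3 go.py .453,.06,.13 .6259,-.0176,.16
```

```text
t 6.7 pos [0.4531 0.0599 0.0477] w 1.002 F [ 0.2445 -0.7006 -1.2798]
dr [-0.0028 -0.0007 -0.0046]
[0.453 0.06  0.13 ] slide [ 0.0002 -0.0003 -0.0823]
[ 0.6259 -0.0176  0.16  ] slide [-0.0766  0.1729 -0.1129]
```

Released. Retreat up and on toward round_red, the red handle on the round foot at (278,122).

Emit:
arm_command([
  {"slide":[0,0,-0.04],"dr":[0,0,0],"claw":0},
  {"slide":[0,0,-0.08],"dr":[0,0,0],"claw":0},
  {"slide":[0,0,-0.11],"dr":[0,0,0],"claw":0},
  {"slide":[-0.015,0.035,-0.113],"dr":[-0.0028,-0.0007,-0.0046],"claw":0},
  {"slide":[-0.03,0.07,-0.113],"dr":[-0.0028,-0.0007,-0.0046],"claw":0},
  {"slide":[-0.046,0.105,-0.113],"dr":[-0.0028,-0.0007,-0.0046],"claw":0},
  {"slide":[-0.062,0.14,-0.113],"dr":[-0.0028,-0.0007,-0.0046],"claw":0},
  {"slide":[-0.0766,0.173,-0.113],"dr":[-0.0028,-0.0007,-0.0046],"claw":0},
])

```text
clock: 7.37
position: [0.6277, -0.0185, 0.16]
tcp_rot: [[-0.0, 1.0, 0.0], [1.0, 0.0, -0.0], [-0.0, 0.0, -1.0]]
ft_force: [0.1, 0.4, 0.2]
width: 1.0
```

```bash
python3 go.py .626,-.018,.12 .626,-.018,.044;  python3 - <<'E'
from m import *
c=r.calibration('wrist'); im=snap('wrist','w2')
for p in ([.626,-.018,.084],[.626,-.018,.044]): print(proj(c,p))
S=snap('side','s2')
E
```

```text
t 7.37 pos [ 0.6277 -0.0185  0.16  ] w 1.0 F [0.11   0.4319 0.2361]
dr [0.0004 0.0002 0.0005]
[ 0.626 -0.018  0.12 ] slide [ 0.0005 -0.0018  0.04  ]
[ 0.626 -0.018  0.044] slide [ 0.0006 -0.0018  0.116 ]
[284.2737 219.5149]
[284.2274 204.025 ]
```

View pics/w2.png

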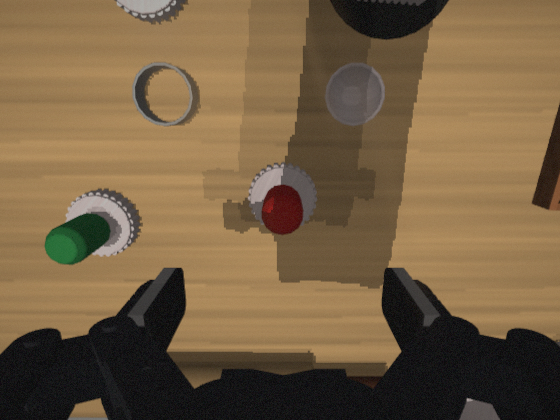

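View pics/s2.png

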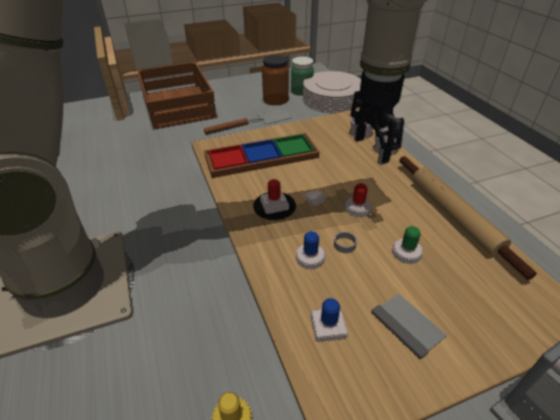

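The square red stamp now stands upright on the mat at side (274,198). The wrist view shows the round scalloped foot and red handle at (282,210), matching the prediction. Descend to TCP 0.044 and grip.

Emit:
arm_command([
  {"slide":[0.0006,-0.0018,0.035],"dr":[0,0,0],"claw":0},
  {"slide":[0.0006,-0.0018,0.07],"dr":[0,0,0],"claw":0},
  {"slide":[0.0006,-0.0018,0.1],"dr":[0,0,0],"claw":0},
  {"slide":[0.0006,-0.0018,0.116],"dr":[0,0,0],"claw":0},
  {"slide":[0.0006,-0.0018,0.116],"dr":[0,0,0],"claw":0},
  {"slide":[0.0006,-0.0018,0.116],"dr":[0,0,0],"claw":0},
  {"slide":[0.0006,-0.0018,0.116],"dr":[0,0,0],"claw":0},
  {"slide":[0.0006,-0.0018,0.116],"dr":[0,0,0],"claw":0},
])

```text
clock: 8.13
position: [0.628, -0.0205, 0.0443]
tcp_rot: [[0.003, 1.0, 0.002], [1.0, -0.003, -0.003], [-0.003, 0.002, -1.0]]
ft_force: [0.5, -0.0, 0.6]
width: 0.999
```

Emit:
arm_command([
  {"slide":[0,0,0],"dr":[0,0,0],"claw":255},
  {"slide":[0,0,0],"dr":[0,0,0],"claw":255},
  {"slide":[0,0,0],"dr":[0,0,0],"claw":255},
  {"slide":[0,0,0],"dr":[0,0,0],"claw":255},
  {"slide":[0,0,0],"dr":[0,0,0],"claw":255},
  {"slide":[0,0,0],"dr":[0,0,0],"claw":255},
  {"slide":[0,0,0],"dr":[0,0,0],"claw":255},
  {"slide":[0,0,0],"dr":[0,0,0],"claw":255},
], grip_force=40)

```text
clock: 8.8
position: [0.6283, -0.0205, 0.0447]
tcp_rot: [[0.003, 1.0, 0.003], [1.0, -0.003, -0.003], [-0.003, 0.003, -1.0]]
ft_force: [-2.0, -1.4, 5.4]
width: 0.34
```

```bash
python3 go.py .402,.265,.17
```

```text
t 8.8 pos [ 0.6283 -0.0205  0.0447] w 0.34 F [-1.9678 -1.4098  5.4157]
dr [ 0.0026  0.0027 -0.0031]
[0.402 0.265 0.17 ] slide [ 0.2845 -0.2268 -0.1266]
```

Emit:
arm_command([
  {"slide":[0,0,-0.04],"dr":[0,0,0],"claw":255},
  {"slide":[0,0,-0.08],"dr":[0,0,0],"claw":255},
  {"slide":[0.005,-0.004,-0.115],"dr":[0,0,0],"claw":255},
  {"slide":[0.03,-0.024,-0.1266],"dr":[0,0,0],"claw":255},
  {"slide":[0.06,-0.048,-0.1266],"dr":[0,0,0],"claw":255},
  {"slide":[0.09,-0.072,-0.1266],"dr":[0,0,0],"claw":255},
  {"slide":[0.12,-0.096,-0.1266],"dr":[0,0,0],"claw":255},
  {"slide":[0.15,-0.12,-0.1266],"dr":[0,0,0],"claw":255},
])

```text
clock: 9.47
position: [0.5068, 0.1312, 0.1703]
tcp_rot: [[0.003, 1.0, 0.002], [1.0, -0.003, -0.003], [-0.003, 0.002, -1.0]]
ft_force: [-0.1, 0.7, -0.6]
width: 0.336
```

```bash
python3 go.py .402,.265,.13
```

```text
t 9.47 pos [0.5068 0.1312 0.1703] w 0.336 F [-0.0795  0.7119 -0.5965]
dr [ 0.0023  0.0029 -0.0032]
[0.402 0.265 0.13 ] slide [ 0.1335 -0.1053  0.0396]
```

Emit:
arm_command([
  {"slide":[0.03,-0.024,0],"dr":[0,0,0],"claw":255},
  {"slide":[0.06,-0.048,0],"dr":[0,0,0],"claw":255},
  {"slide":[0.09,-0.072,0.01],"dr":[0,0,0],"claw":255},
  {"slide":[0.115,-0.09,0.02],"dr":[0,0,0],"claw":255},
  {"slide":[0.1335,-0.1053,0.0396],"dr":[0,0,0],"claw":255},
  {"slide":[0.1335,-0.1053,0.0396],"dr":[0,0,0],"claw":255},
  {"slide":[0.1335,-0.1053,0.0396],"dr":[0,0,0],"claw":255},
  {"slide":[0.1335,-0.1053,0.0396],"dr":[0,0,0],"claw":255},
])

```text
clock: 10.13
position: [0.4025, 0.2643, 0.1301]
tcp_rot: [[0.004, 1.0, 0.002], [1.0, -0.004, -0.003], [-0.003, 0.002, -1.0]]
ft_force: [0.3, -0.5, -0.7]
width: 0.345
```

```bash
python3 go.py .402,.265,.057
```

```text
t 10.13 pos [0.4025 0.2643 0.1301] w 0.345 F [ 0.3428 -0.4641 -0.6956]
dr [ 0.0023  0.0034 -0.0037]
[0.402 0.265 0.057] slide [ 0.0009 -0.0007  0.0731]
```

Emit:
arm_command([
  {"slide":[0.0009,-0.0007,0.02],"dr":[0,0,0],"claw":255},
  {"slide":[0.0009,-0.0007,0.04],"dr":[0,0,0],"claw":255},
  {"slide":[0.0009,-0.0007,0.055],"dr":[0,0,0],"claw":255},
  {"slide":[0.0009,-0.0007,0.068],"dr":[0,0,0],"claw":255},
  {"slide":[0.0009,-0.0007,0.071],"dr":[0,0,0],"claw":255},
  {"slide":[0.0009,-0.0007,0.0725],"dr":[0,0,0],"claw":255},
  {"slide":[0.0009,-0.0007,0.0735],"dr":[0,0,0],"claw":255},
  {"slide":[0.0009,-0.0007,0.0735],"dr":[0,0,0],"claw":255},
])

```text
clock: 10.8
position: [0.4027, 0.265, 0.0574]
tcp_rot: [[0.004, 1.0, 0.003], [1.0, -0.004, -0.003], [-0.003, 0.003, -1.0]]
ft_force: [0.2, 0.5, -1.6]
width: 0.337
```

Emit:
arm_command([
  {"slide":[0,0,0.0005],"dr":[0,0,0],"claw":255},
  {"slide":[0,0,0.001],"dr":[0,0,0],"claw":255},
  {"slide":[0,0,0.0015],"dr":[0,0,0],"claw":255},
  {"slide":[0,0,0.002],"dr":[0,0,0],"claw":255},
  {"slide":[0,0,0.002],"dr":[0,0,0],"claw":255},
  {"slide":[0,0,0.0025],"dr":[0,0,0],"claw":255},
  {"slide":[0,0,0.0025],"dr":[0,0,0],"claw":255},
  {"slide":[0,0,0.0025],"dr":[0,0,0],"claw":255},
])

```text
clock: 11.47
position: [0.4029, 0.2652, 0.0556]
tcp_rot: [[0.004, 1.0, 0.004], [1.0, -0.004, -0.002], [-0.002, 0.004, -1.0]]
ft_force: [-2.2, -1.8, 8.8]
width: 0.34
```

Contact at 0.0556, as predicted. Relax and release, then rise.

Emit:
arm_command([
  {"slide":[0,0,0],"dr":[0,0,0],"claw":255},
  {"slide":[0,0,0],"dr":[0,0,0],"claw":0},
  {"slide":[0,0,0],"dr":[0,0,0],"claw":0},
  {"slide":[0,0,0],"dr":[0,0,0],"claw":0},
  {"slide":[0,0,0],"dr":[0,0,0],"claw":0},
  {"slide":[0,0,0],"dr":[0,0,0],"claw":0},
  {"slide":[0,0,0],"dr":[0,0,0],"claw":0},
  {"slide":[0,0,0],"dr":[0,0,0],"claw":0},
])

```text
clock: 12.13
position: [0.4029, 0.2651, 0.0556]
tcp_rot: [[0.005, 1.0, 0.004], [1.0, -0.004, -0.002], [-0.002, 0.004, -1.0]]
ft_force: [0.4, -0.9, 0.1]
width: 1.001
```

Emit:
arm_command([
  {"slide":[0,0,-0.04],"dr":[0,0,0],"claw":0},
  {"slide":[0,0,-0.08],"dr":[0,0,0],"claw":0},
  {"slide":[0,0,-0.115],"dr":[0,0,0],"claw":0},
  {"slide":[-0.035,0.01,-0.115],"dr":[0,0,0],"claw":0},
  {"slide":[-0.07,0.02,-0.115],"dr":[0,0,0],"claw":0},
  {"slide":[-0.105,0.03,-0.115],"dr":[0,0,0],"claw":0},
  {"slide":[-0.14,0.04,-0.115],"dr":[0,0,0],"claw":0},
  {"slide":[-0.18,0.05,-0.115],"dr":[0,0,0],"claw":0},
])

```text
clock: 12.8
position: [0.4518, 0.0842, 0.1714]
tcp_rot: [[0.003, 1.0, 0.004], [1.0, -0.003, -0.002], [-0.002, 0.004, -1.0]]
ft_force: [1.5, 0.8, -0.0]
width: 1.001
```

```bash
python3 go.py .463,-.115,.17;python3 - <<'E'
from m import *
S=snap('side','s3')
E
```

```text
t 12.8 pos [0.4518 0.0842 0.1714] w 1.001 F [ 1.4948  0.7902 -0.0108]
dr [ 0.0043  0.0017 -0.0031]
[ 0.463 -0.115  0.17 ] slide [-0.1992  0.0118  0.0018]
```

View pics/s3.png

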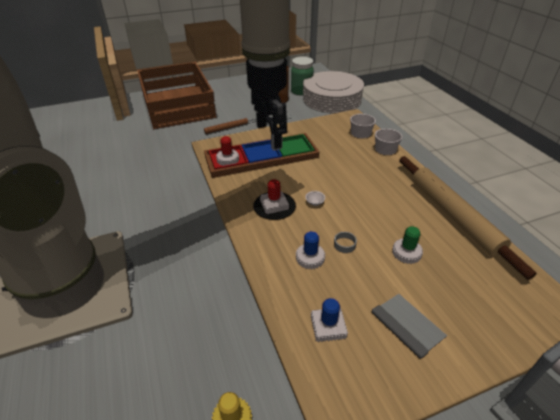

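Round red stands upright in the red bay at (227,152). Next is round blue: at (311,248) the foot is round, while the blue handle at (330,318) has a square foot and stays put. I'll confirm with the wrist camera once I'm above it.

Emit:
arm_command([
  {"slide":[-0.035,0.002,0],"dr":[0.004,0.002,-0.003],"claw":0},
  {"slide":[-0.07,0.004,0],"dr":[0.004,0.002,-0.003],"claw":0},
  {"slide":[-0.11,0.006,0],"dr":[0.004,0.002,-0.003],"claw":0},
  {"slide":[-0.15,0.009,0],"dr":[0.004,0.002,-0.003],"claw":0},
  {"slide":[-0.18,0.011,0],"dr":[0.004,0.002,-0.003],"claw":0},
  {"slide":[-0.199,0.012,0.0018],"dr":[0.004,0.002,-0.003],"claw":0},
  {"slide":[-0.199,0.012,0.0018],"dr":[0.004,0.002,-0.003],"claw":0},
  {"slide":[-0.199,0.012,0.0018],"dr":[0.004,0.002,-0.003],"claw":0},
])

```text
clock: 13.52
position: [0.4629, -0.1243, 0.1706]
tcp_rot: [[0.011, 1.0, 0.001], [1.0, -0.011, -0.002], [-0.002, 0.001, -1.0]]
ft_force: [0.6, 0.6, -0.5]
width: 1.005
```

```bash
python3 go.py .4625,-.115,.044; python3 - <<'E'
from m import *
c=r.calibration('wrist'); im=snap('wrist','w3')
for p in ([.4625,-.115,.084],[.4625,-.115,.044]): print(proj(c,p))
E
```

```text
t 13.52 pos [ 0.4629 -0.1243  0.1706] w 1.005 F [ 0.5577  0.6082 -0.5283]
dr [ 0.0006  0.0024 -0.0113]
[ 0.4625 -0.115   0.044 ] slide [ 0.0096 -0.0006  0.1265]
[296.9127 216.5681]
[295.2204 202.0566]
```

View pics/w3.png

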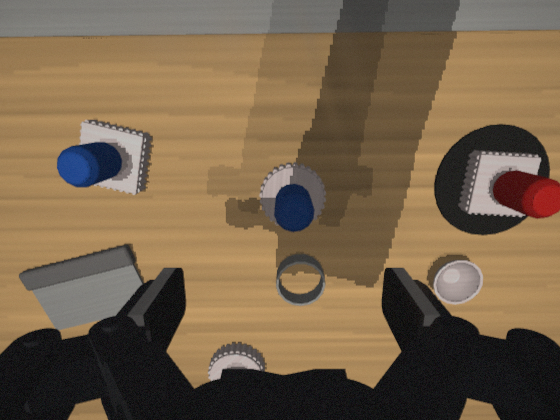

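The round scalloped foot with the blue handle is at (294,208), as predicted. The square blue stamp is well clear at (100,160). The TCP ended 9 mm off in y, so I'll correct that before descending.

Emit:
arm_command([
  {"slide":[0.0096,-0.0006,0.01],"dr":[0,0.002,-0.011],"claw":0},
  {"slide":[0.0096,-0.0006,0.03],"dr":[0,0.002,-0.011],"claw":0},
  {"slide":[0.0096,-0.0006,0.06],"dr":[0,0.002,-0.011],"claw":0},
  {"slide":[0.0096,-0.0006,0.09],"dr":[0,0.002,-0.011],"claw":0},
  {"slide":[0.0096,-0.0006,0.11],"dr":[0,0.002,-0.011],"claw":0},
  {"slide":[0.0096,-0.0006,0.1265],"dr":[0,0.002,-0.011],"claw":0},
  {"slide":[0.0096,-0.0006,0.1265],"dr":[0,0.002,-0.011],"claw":0},
  {"slide":[0.0096,-0.0006,0.1265],"dr":[0,0.002,-0.011],"claw":0},
])

```text
clock: 14.23
position: [0.462, -0.1122, 0.0433]
tcp_rot: [[-0.004, 1.0, -0.002], [1.0, 0.004, 0.0], [0.0, -0.002, -1.0]]
ft_force: [0.7, 0.5, 1.2]
width: 1.001
```

Emit:
arm_command([
  {"slide":[0,0,0],"dr":[0,0,0],"claw":255},
  {"slide":[0,0,0],"dr":[0,0,0],"claw":255},
  {"slide":[0,0,0],"dr":[0,0,0],"claw":255},
  {"slide":[0,0,0],"dr":[0,0,0],"claw":255},
  {"slide":[0,0,0],"dr":[0,0,0],"claw":255},
  {"slide":[0,0,0],"dr":[0,0,0],"claw":255},
  {"slide":[0,0,0],"dr":[0,0,0],"claw":255},
  {"slide":[0,0,0],"dr":[0,0,0],"claw":255},
], grip_force=40)

```text
clock: 14.9
position: [0.4625, -0.1123, 0.0441]
tcp_rot: [[-0.004, 1.0, -0.001], [1.0, 0.004, 0.0], [0.0, -0.001, -1.0]]
ft_force: [-1.4, 0.9, 6.3]
width: 0.339
```

```bash
python3 go.py .492,.2595,.17
```

```text
t 14.9 pos [ 0.4625 -0.1123  0.0441] w 0.339 F [-1.4379  0.8559  6.2651]
dr [-0.0006 -0.0005  0.0037]
[0.492  0.2595 0.17  ] slide [ 0.3718  0.0308 -0.1258]
```

Emit:
arm_command([
  {"slide":[0,0,-0.04],"dr":[0,0,0],"claw":255},
  {"slide":[0,0,-0.08],"dr":[0,0,0],"claw":255},
  {"slide":[0.005,0,-0.115],"dr":[0,0,0],"claw":255},
  {"slide":[0.035,0.003,-0.1258],"dr":[0,0,0],"claw":255},
  {"slide":[0.07,0.006,-0.1258],"dr":[0,0,0],"claw":255},
  {"slide":[0.105,0.009,-0.1258],"dr":[0,0,0],"claw":255},
  {"slide":[0.14,0.012,-0.1258],"dr":[0,0,0],"claw":255},
  {"slide":[0.175,0.015,-0.1258],"dr":[0,0,0],"claw":255},
])

```text
clock: 15.57
position: [0.4766, 0.0643, 0.1703]
tcp_rot: [[-0.003, 1.0, -0.0], [1.0, 0.003, 0.001], [0.001, -0.0, -1.0]]
ft_force: [1.4, -0.2, -1.0]
width: 0.339
```

```bash
python3 go.py .492,.2595,.14
```

```text
t 15.57 pos [0.4766 0.0643 0.1703] w 0.339 F [ 1.3684 -0.2152 -0.9765]
dr [-0.0001 -0.001   0.0033]
[0.492  0.2595 0.14  ] slide [0.1951 0.016  0.0305]
```

Emit:
arm_command([
  {"slide":[0.038,0.003,0],"dr":[0,0,0.0033],"claw":255},
  {"slide":[0.076,0.006,0],"dr":[0,0,0.0033],"claw":255},
  {"slide":[0.114,0.009,0],"dr":[0,0,0.0033],"claw":255},
  {"slide":[0.15,0.012,0],"dr":[0,0,0.0033],"claw":255},
  {"slide":[0.18,0.015,0.01],"dr":[0,0,0.0033],"claw":255},
  {"slide":[0.195,0.016,0.02],"dr":[0,0,0.0033],"claw":255},
  {"slide":[0.195,0.016,0.0305],"dr":[0,0,0.0033],"claw":255},
  {"slide":[0.195,0.016,0.0305],"dr":[0,0,0.0033],"claw":255},
])

```text
clock: 16.23
position: [0.4906, 0.2592, 0.1376]
tcp_rot: [[-0.001, 1.0, -0.003], [1.0, 0.001, -0.001], [-0.001, -0.003, -1.0]]
ft_force: [-0.9, -2.2, -1.8]
width: 0.34
```

```bash
python3 go.py .492,.2595,.0565
```

```text
t 16.23 pos [0.4906 0.2592 0.1376] w 0.34 F [-0.8517 -2.1859 -1.8148]
dr [-0.0031  0.0014  0.0015]
[0.492  0.2595 0.0565] slide [0.0004 0.0016 0.0811]
```

Emit:
arm_command([
  {"slide":[0.0004,0.0016,0.02],"dr":[-0.003,0.0014,0.0015],"claw":255},
  {"slide":[0.0004,0.0016,0.04],"dr":[-0.003,0.0014,0.0015],"claw":255},
  {"slide":[0.0004,0.0016,0.06],"dr":[-0.003,0.0014,0.0015],"claw":255},
  {"slide":[0.0004,0.0016,0.073],"dr":[-0.003,0.0014,0.0015],"claw":255},
  {"slide":[0.0004,0.0016,0.078],"dr":[-0.003,0.0014,0.0015],"claw":255},
  {"slide":[0.0004,0.0016,0.0805],"dr":[-0.003,0.0014,0.0015],"claw":255},
  {"slide":[0.0004,0.0016,0.0811],"dr":[-0.003,0.0014,0.0015],"claw":255},
  {"slide":[0.0004,0.0016,0.0811],"dr":[-0.003,0.0014,0.0015],"claw":255},
])

```text
clock: 16.9
position: [0.4926, 0.2593, 0.0575]
tcp_rot: [[0.001, 1.0, 0.001], [1.0, -0.001, 0.001], [0.001, 0.001, -1.0]]
ft_force: [-0.2, -0.1, -1.0]
width: 0.342
```

Emit:
arm_command([
  {"slide":[0,0,0.0005],"dr":[0,0,0],"claw":255},
  {"slide":[0,0,0.001],"dr":[0,0,0],"claw":255},
  {"slide":[0,0,0.0015],"dr":[0,0,0],"claw":255},
  {"slide":[0,0,0.002],"dr":[0,0,0],"claw":255},
  {"slide":[0,0,0.002],"dr":[0,0,0],"claw":255},
  {"slide":[0,0,0.002],"dr":[0,0,0],"claw":255},
  {"slide":[0,0,0.002],"dr":[0,0,0],"claw":255},
  {"slide":[0,0,0.002],"dr":[0,0,0],"claw":255},
])

```text
clock: 17.57
position: [0.4926, 0.2593, 0.0555]
tcp_rot: [[0.001, 1.0, 0.001], [1.0, -0.001, 0.001], [0.001, 0.001, -1.0]]
ft_force: [-0.5, 0.6, -1.5]
width: 0.338
```

Emit:
arm_command([
  {"slide":[0,0,0.0005],"dr":[0,0,0],"claw":255},
  {"slide":[0,0,0.0007],"dr":[0,0,0],"claw":255},
  {"slide":[0,0,0.0007],"dr":[0,0,0],"claw":255},
  {"slide":[0,0,0.0005],"dr":[0,0,0],"claw":0},
  {"slide":[0,0,0.0005],"dr":[0,0,0],"claw":0},
  {"slide":[0,0,0.0005],"dr":[0,0,0],"claw":0},
  {"slide":[0,0,0.0005],"dr":[0,0,0],"claw":0},
  {"slide":[0,0,0.0005],"dr":[0,0,0],"claw":0},
])

```text
clock: 18.23
position: [0.4926, 0.2593, 0.0549]
tcp_rot: [[0.001, 1.0, 0.001], [1.0, -0.001, 0.001], [0.001, 0.001, -1.0]]
ft_force: [-0.1, 0.1, 0.4]
width: 0.995
```

Emit:
arm_command([
  {"slide":[0,0,-0.04],"dr":[0,0,0],"claw":0},
  {"slide":[0,0,-0.08],"dr":[0,0,0],"claw":0},
  {"slide":[0,0,-0.115],"dr":[0,0,0],"claw":0},
  {"slide":[-0.035,0.012,-0.115],"dr":[0,0,0],"claw":0},
  {"slide":[-0.07,0.024,-0.115],"dr":[0,0,0],"claw":0},
  {"slide":[-0.105,0.036,-0.115],"dr":[0,0,0],"claw":0},
  {"slide":[-0.14,0.048,-0.115],"dr":[0,0,0],"claw":0},
  {"slide":[-0.175,0.06,-0.115],"dr":[0,0,0],"claw":0},
])

```text
clock: 18.9
position: [0.5527, 0.0826, 0.1701]
tcp_rot: [[0.0, 1.0, 0.001], [1.0, -0.0, 0.001], [0.001, 0.001, -1.0]]
ft_force: [1.5, 0.9, 0.1]
width: 0.996
```

```bash
python3 go.py .65,-.175,.17
```

```text
t 18.9 pos [0.5527 0.0826 0.1701] w 0.996 F [1.4517 0.9397 0.125 ]
dr [ 0.0014 -0.0009 -0.0003]
[ 0.65  -0.175  0.17 ] slide [-0.2576  0.0974  0.    ]
```

Emit:
arm_command([
  {"slide":[-0.037,0.014,0],"dr":[0.001,0,0],"claw":0},
  {"slide":[-0.074,0.028,0],"dr":[0.001,0,0],"claw":0},
  {"slide":[-0.111,0.042,0],"dr":[0.001,0,0],"claw":0},
  {"slide":[-0.148,0.056,0],"dr":[0.001,0,0],"claw":0},
  {"slide":[-0.185,0.07,0],"dr":[0.001,0,0],"claw":0},
  {"slide":[-0.22,0.083,0],"dr":[0.001,0,0],"claw":0},
  {"slide":[-0.245,0.093,0],"dr":[0.001,0,0],"claw":0},
  {"slide":[-0.2576,0.0974,0],"dr":[0.001,0,0],"claw":0},
])

```text
clock: 19.57
position: [0.6499, -0.1798, 0.1697]
tcp_rot: [[0.004, 1.0, -0.0], [1.0, -0.004, -0.001], [-0.001, -0.0, -1.0]]
ft_force: [-0.5, 0.2, 0.5]
width: 1.0
```

```bash
python3 go.py .65,-.175,.044; python3 - <<'E'
from m import *
c=r.calibration('wrist'); im=snap('wrist','w4')
for p in ([.65,-.175,.084],[.65,-.175,.044]): print(proj(c,p))
_,b,_=blob(im,'green',proj(c,[.65,-.175,.064]),60); print(b); 
for z in (.06,.07,.075): print(atz(c,b,z))
snap('side','s4')
E
```

```text
t 19.57 pos [ 0.6499 -0.1798  0.1697] w 1.0 F [-0.494   0.1774  0.4745]
dr [-0.      0.0013 -0.0045]
[ 0.65  -0.175  0.044] slide [0.005  0.0001 0.1257]
[290.4822 217.7849]
[289.6299 203.102 ]
[287.8896 196.7914]
[ 0.6406 -0.1766  0.06  ]
[ 0.6381 -0.1767  0.07  ]
[ 0.6369 -0.1768  0.075 ]
```

View pics/w4.png

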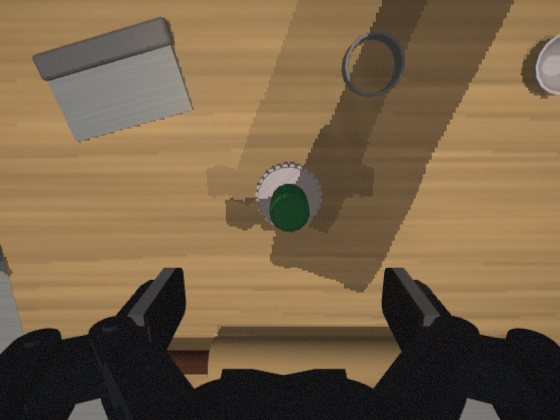

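View pics/s4.png

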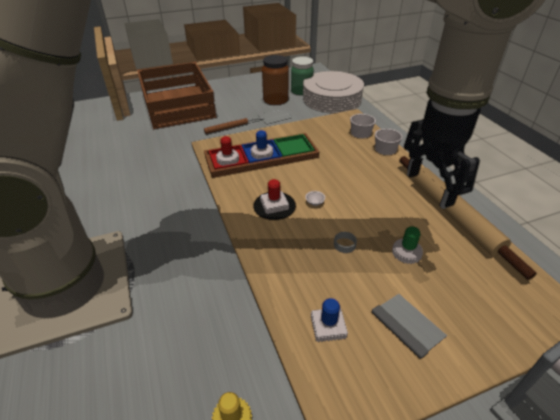

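Blue stands in the blue bay at side (261,148). The green handle shows at wrist (289,208), in line with the predicted (290,203–218). Rolling pin at the bottom edge, clear of the fingers. Descend and grip.

Emit:
arm_command([
  {"slide":[0.005,0,0.02],"dr":[0,0.001,-0.0045],"claw":0},
  {"slide":[0.005,0,0.05],"dr":[0,0.001,-0.0045],"claw":0},
  {"slide":[0.005,0,0.08],"dr":[0,0.001,-0.0045],"claw":0},
  {"slide":[0.005,0,0.105],"dr":[0,0.001,-0.0045],"claw":0},
  {"slide":[0.005,0,0.12],"dr":[0,0.001,-0.0045],"claw":0},
  {"slide":[0.005,0,0.1257],"dr":[0,0.001,-0.0045],"claw":0},
  {"slide":[0.005,0,0.1257],"dr":[0,0.001,-0.0045],"claw":0},
  {"slide":[0.005,0,0.1257],"dr":[0,0.001,-0.0045],"claw":0},
])

```text
clock: 20.33
position: [0.6501, -0.1723, 0.0448]
tcp_rot: [[-0.001, 1.0, 0.001], [1.0, 0.001, 0.001], [0.001, 0.001, -1.0]]
ft_force: [-0.1, -0.3, 0.9]
width: 1.0
```

Emit:
arm_command([
  {"slide":[0,0,0],"dr":[0,0,0],"claw":255},
  {"slide":[0,0,0],"dr":[0,0,0],"claw":255},
  {"slide":[0,0,0],"dr":[0,0,0],"claw":255},
  {"slide":[0,0,0],"dr":[0,0,0],"claw":255},
  {"slide":[0,0,0],"dr":[0,0,0],"claw":255},
  {"slide":[0,0,0],"dr":[0,0,0],"claw":255},
  {"slide":[0,0,0],"dr":[0,0,0],"claw":255},
  {"slide":[0,0,0],"dr":[0,0,0],"claw":255},
], grip_force=40)

```text
clock: 21.0
position: [0.6505, -0.1724, 0.0455]
tcp_rot: [[-0.001, 1.0, 0.001], [1.0, 0.001, 0.001], [0.001, 0.001, -1.0]]
ft_force: [-1.7, 1.6, 6.3]
width: 0.333
```

```bash
python3 go.py .5815,.254,.17
```

```text
t 21.0 pos [ 0.6505 -0.1724  0.0455] w 0.333 F [-1.6616  1.5654  6.3208]
dr [ 0.0015 -0.0005  0.0013]
[0.5815 0.254  0.17  ] slide [ 0.4266 -0.0683 -0.1244]
```

Offset to the underside is 27.5 mm, so the stamp should touch the bay floor at about TCP 0.0565.

Emit:
arm_command([
  {"slide":[0,0,-0.04],"dr":[0,0,0],"claw":255},
  {"slide":[0,0,-0.08],"dr":[0,0,0],"claw":255},
  {"slide":[0.005,0,-0.115],"dr":[0,0,0],"claw":255},
  {"slide":[0.04,-0.006,-0.1244],"dr":[0,0,0],"claw":255},
  {"slide":[0.08,-0.013,-0.1244],"dr":[0,0,0],"claw":255},
  {"slide":[0.12,-0.019,-0.1244],"dr":[0,0,0],"claw":255},
  {"slide":[0.16,-0.026,-0.1244],"dr":[0,0,0],"claw":255},
  {"slide":[0.2,-0.032,-0.1244],"dr":[0,0,0],"claw":255},
])

```text
clock: 21.67
position: [0.6171, 0.0292, 0.1698]
tcp_rot: [[-0.001, 1.0, 0.001], [1.0, 0.001, 0.001], [0.001, 0.001, -1.0]]
ft_force: [1.3, 0.5, -0.7]
width: 0.336
```

```bash
python3 go.py .5815,.254,.14
```

```text
t 21.67 pos [0.6171 0.0292 0.1698] w 0.336 F [ 1.2639  0.5329 -0.7221]
dr [ 0.0011 -0.0006  0.001 ]
[0.5815 0.254  0.14  ] slide [ 0.2248 -0.0354  0.0299]
```

Emit:
arm_command([
  {"slide":[0.04,-0.006,0],"dr":[0,0,0],"claw":255},
  {"slide":[0.08,-0.013,0],"dr":[0,0,0],"claw":255},
  {"slide":[0.12,-0.019,0],"dr":[0,0,0],"claw":255},
  {"slide":[0.16,-0.026,0],"dr":[0,0,0],"claw":255},
  {"slide":[0.19,-0.03,0.01],"dr":[0,0,0],"claw":255},
  {"slide":[0.215,-0.034,0.02],"dr":[0,0,0],"claw":255},
  {"slide":[0.2248,-0.0354,0.03],"dr":[0,0,0],"claw":255},
  {"slide":[0.2248,-0.0354,0.03],"dr":[0,0,0],"claw":255},
])

```text
clock: 22.33
position: [0.5792, 0.2568, 0.137]
tcp_rot: [[-0.006, 1.0, -0.003], [1.0, 0.006, -0.0], [-0.0, -0.003, -1.0]]
ft_force: [-0.2, 0.7, -0.9]
width: 0.337
```

```bash
python3 go.py .5815,.254,.0575
```

```text
t 22.33 pos [0.5792 0.2568 0.137 ] w 0.337 F [-0.1529  0.7001 -0.8961]
dr [-0.0029  0.0002  0.0056]
[0.5815 0.254  0.0575] slide [-0.0028  0.0025  0.0795]
```

Emit:
arm_command([
  {"slide":[-0.0028,0.0025,0.02],"dr":[-0.003,0,0.0056],"claw":255},
  {"slide":[-0.0028,0.0025,0.04],"dr":[-0.003,0,0.0056],"claw":255},
  {"slide":[-0.0028,0.0025,0.058],"dr":[-0.003,0,0.0056],"claw":255},
  {"slide":[-0.0028,0.0025,0.072],"dr":[-0.003,0,0.0056],"claw":255},
  {"slide":[-0.0028,0.0025,0.077],"dr":[-0.003,0,0.0056],"claw":255},
  {"slide":[-0.0028,0.0025,0.079],"dr":[-0.003,0,0.0056],"claw":255},
  {"slide":[-0.0028,0.0025,0.0795],"dr":[-0.003,0,0.0056],"claw":255},
  {"slide":[-0.0028,0.0025,0.0795],"dr":[-0.003,0,0.0056],"claw":255},
])

```text
clock: 23.0
position: [0.5822, 0.2535, 0.0585]
tcp_rot: [[0.001, 1.0, 0.001], [1.0, -0.001, 0.0], [0.0, 0.001, -1.0]]
ft_force: [0.2, 0.9, -1.3]
width: 0.34
```

Emit:
arm_command([
  {"slide":[0,0,0.0005],"dr":[0,0,0],"claw":255},
  {"slide":[0,0,0.001],"dr":[0,0,0],"claw":255},
  {"slide":[0,0,0.0013],"dr":[0,0,0],"claw":255},
  {"slide":[0,0,0.0015],"dr":[0,0,0],"claw":255},
  {"slide":[0,0,0.0018],"dr":[0,0,0],"claw":255},
  {"slide":[0,0,0.0018],"dr":[0,0,0],"claw":255},
  {"slide":[0,0,0.0018],"dr":[0,0,0],"claw":255},
  {"slide":[0,0,0.0018],"dr":[0,0,0],"claw":255},
])

```text
clock: 23.67
position: [0.5822, 0.2536, 0.0568]
tcp_rot: [[0.001, 1.0, 0.001], [1.0, -0.001, 0.0], [0.0, 0.001, -1.0]]
ft_force: [0.1, 0.5, -0.7]
width: 0.336
```

Emit:
arm_command([
  {"slide":[0,0,0.0004],"dr":[0,0,0],"claw":255},
  {"slide":[0,0,0.0006],"dr":[0,0,0],"claw":255},
  {"slide":[0,0,0.0006],"dr":[0,0,0],"claw":255},
  {"slide":[0,0,0.0004],"dr":[0,0,0],"claw":0},
  {"slide":[0,0,0.0004],"dr":[0,0,0],"claw":0},
  {"slide":[0,0,0.0004],"dr":[0,0,0],"claw":0},
  {"slide":[0,0,0.0004],"dr":[0,0,0],"claw":0},
  {"slide":[0,0,0.0004],"dr":[0,0,0],"claw":0},
])

```text
clock: 24.33
position: [0.5822, 0.2536, 0.0563]
tcp_rot: [[0.001, 1.0, 0.001], [1.0, -0.001, 0.0], [0.0, 0.001, -1.0]]
ft_force: [-0.5, 0.5, -0.3]
width: 0.995
```

Emit:
arm_command([
  {"slide":[0,0,-0.04],"dr":[0,0,0],"claw":0},
  {"slide":[0,0,-0.08],"dr":[0,0,0],"claw":0},
  {"slide":[0,0,-0.115],"dr":[0,0,0],"claw":0},
  {"slide":[0.03,0,-0.15],"dr":[0,0,0],"claw":0},
  {"slide":[0.065,0,-0.17],"dr":[0,0,0],"claw":0},
  {"slide":[0.1,0,-0.17],"dr":[0,0,0],"claw":0},
  {"slide":[0.14,0,-0.17],"dr":[0,0,0],"claw":0},
  {"slide":[0.17,0,-0.17],"dr":[0,0,0],"claw":0},
])

```text
clock: 25.0
position: [0.5811, 0.4274, 0.2267]
tcp_rot: [[-0.002, 1.0, 0.001], [1.0, 0.002, 0.002], [0.002, 0.001, -1.0]]
ft_force: [0.7, -0.6, -0.5]
width: 1.0
```

Emit:
arm_command([
  {"slide":[0,-0.03,0],"dr":[0,0,0],"claw":0},
  {"slide":[0.02,-0.06,0],"dr":[0,0,0],"claw":0},
  {"slide":[0.04,-0.09,0],"dr":[0,0,0],"claw":0},
  {"slide":[0.06,-0.12,0],"dr":[0,0,0],"claw":0},
  {"slide":[0.08,-0.15,0],"dr":[0,0,0],"claw":0},
  {"slide":[0.09,-0.18,0],"dr":[0,0,0],"claw":0},
  {"slide":[0.09,-0.2,0],"dr":[0,0,0],"claw":0},
  {"slide":[0.09,-0.2,0],"dr":[0,0,0],"claw":0},
])

```text
clock: 25.67
position: [0.3754, 0.5196, 0.2267]
tcp_rot: [[-0.008, 1.0, -0.001], [1.0, 0.008, 0.003], [0.003, -0.001, -1.0]]
ft_force: [-1.0, 0.9, 0.1]
width: 0.999
```

```bash
python3 - <<'E'
from m import *
T=snap('top','t9');S=snap('side','s9')
ct,cs=r.calibration('top'),r.calibration('side')
for n,col,P in [('rr','red',[.403,.265,.062]),('rb','blue',[.4926,.2593,.062]),('rg','green',[.582,.2536,.062]),('sr','red',[.453,.06,.055]),('sb','blue',[.427,-.2673,.05])]:
    try:
        f=[]
        for im,c in((T,ct),(S,cs)):
            q=hullcent(c,P)[0]; _,b,st=blob(im,col,q,9 if im is T else 14); f.append((c,b)); print(n,'pred',q,'seen',b,st[4],end=' ')
        print(fit(f,P)[0])
    except Exception as e: print(n,e)
E
```

```text
rr pred [156.5922 218.8564] seen [155.2416 219.3708] 178 rr pred [227.1896 145.0415] seen [227.4241 146.0089] 224 [0.4032 0.2697 0.0562]
rb pred [159.0622 180.0451] seen [158.1779 179.8098] 163 rb pred [261.2448 139.21  ] seen [262.6265 139.8373] 166 [0.4954 0.2623 0.0575]
rg pred [161.4937 141.977 ] seen [160.1913 141.4208] 183 rg pred [293.9185 133.6141] seen [294.4153 134.5339] 118 [0.5852 0.2583 0.0559]
sr pred [245.8148 194.7684] seen [245.097  195.0149] 134 sr pred [274.1234 189.3658] seen [273.601  189.1675] 203 [0.4525 0.0617 0.0544]
sb pred [388.9871 201.9973] seen [388.9247 201.9452] 146 sb pred [329.9897 311.4243] seen [329.8739 311.6705] 349 [ 0.427  -0.2672  0.0493]
```

View pics/t9.png

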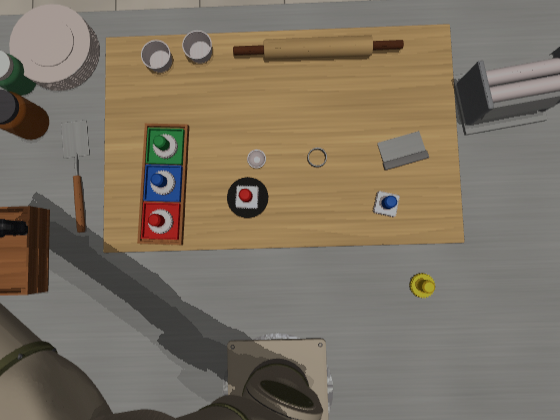

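View pics/s9.png

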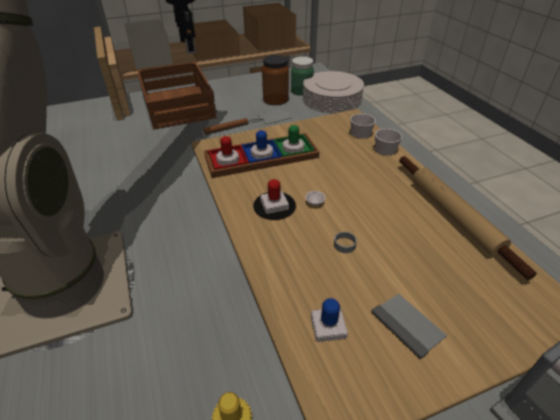

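Both views show red, blue and green upright in their own bays, square red on the mat, and square blue unmoved (0.427, −0.267). The arm is clear. In the bays the colour fits blend with the bay of the same colour, so z there reads about 5 mm low; the pixel residuals are only about 1 px. Handing in.

```bash
python3 -c "
from rig import r
s=r.get_state();print(s['clock'],s['width'],abs(s['qvel']).max());print(r.job_done())"
```

```text
25.7667 0.996556854329558 0.029842984756373644
the job is handed in; nothing more can be done
None
```

I moved the red square stamp from the green bay to the middle of the mat, then stood the red, blue and green round stamps in the bays of their colours. Everything is released, the arm is clear, and I handed the job in at 25.8 s. No verdict was reported.

**Last checks (top and side views):**
- **Stamps:** all stand upright. The red square one is about 2 mm from the measured mat centre.
- **Round stamps:** they were released within about 1–2 mm of the measured bay centres. The final two-view fits put them about 3–6 mm off.
- **Blue square stamp:** unmoved to within 1 mm.

**Disagreement:** for the stamps in the bays, those fits gave heights about 5 mm too low (0.056–0.058 instead of 0.062). I put this down to handle and bay having the same colour. For the red stamp, contact with the bay floor came at the expected height. The blue and green ones were lowered to the computed contact height, but no contact force was read before release.

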